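# Spring open the bead tray with the release pin

## Task

Take the yellow-handled release pin out of its wooden stand and push it straight down through the hole in the top of the green supply box, so that the hidden catch lets go and the bead tray springs out. Then put the pin back in its stand as you found it, shaft down in the hole and collar resting on the wood, and let go; leave the purple box shut.

Things in the scene. Friction and masses are not known exactly. Their poses are not given: they have to be found in the camera images.
- pin_grip (a point): Centre of the release pin's handle, half-way up. The loose pin (about 90 g) stands z up: yellow round handle 24 mm across, 54 mm tall; below it a black collar 48 mm across, 6 mm thick; below that a steel shaft 8 mm across, 60 mm long. At the start it hangs in the stand's hole, collar on the wood, this point 33 mm above the stand's top.
- pin_tip (a point): Lower end of the release pin's steel shaft, on its axis, 93 mm below pin_grip (60 mm below the collar's underside).
- stand_hole (a point): Centre of the mouth of the hole in the top of the wooden pin stand, z up. The stand is a fixed block, 70 x 70 mm and 70 mm tall; its round hole is 28 mm across and 66 mm deep, upright.
- green_box: The green supply box, 140 mm front to back (x, x points to its back), 110 mm wide (y), 90 mm tall, fixed to the table; origin at the centre of its underside. The access hole lies 35 mm behind the middle of its top.
- green_hole (a point): Centre of the access hole in the green box's top, level with the top face, 90 mm above the table. Round, 28 mm across, white ring round it; top 5 mm thick. A steel catch plate 38 mm across lies 25 mm below the top face: 3 N starts it, 6 N ends its 16 mm travel. Pressed 9 mm or more (34 mm below the top face) it frees the tray; let go, it springs up again.
- green_tray (a joint): How far the green box's white bead tray stands out of the box's front, in m: 0 shut, 0.05 fully out. A spring pushes it out and keeps it out once the catch is tripped. The front faces roughly towards the robot, turned up to 20 degrees.
- purple_tray (a joint): The same for the purple supply box, a bystander of the same shape with the same hole, catch and tray: it must stay shut (0).
Things that resemble listed ones, but are neither listed nor needed, are in the scene too. Of the things that look like the part that bears pin_grip, the smaller one is meant.

How it is judged:
By the outcome, as a careful person would: the job done as asked, in the order asked, and still so for the second after the job is handed in, with the robot touching nothing.
It also fails if it takes over 48 s, if anything falls off the work surface, if the arm or the gripper's body presses on something with over 40 N, if the wrist force passes 120 N, or if a joint passes its speed limit or range.

## Robot

A 6-joint arm with a two-finger parallel gripper is mounted at the origin on the work surface. World frame = base frame: x ahead of the robot, y to its left, z up, the work surface at z = 0. Lengths are in m, angles in rad, forces in N, time in s.
With the tool pointing down it reaches from about 0.325 to 0.775 m from the base axis. Payload 9.3 kg.
Tool frame: the origin (TCP) lies on the centre line of the jaws, within the pads' length; the fingertips stand 25 mm ahead of it and the grasp point (between the pads) lies 6 mm ahead of it; z points along the fingers, y is the line along which they close (so a half turn about z gives the same grasp; the last joint's range is limited). The gripper opens to 85 mm and grips with 20 to 120 N. Pads are 22 mm wide; open, the fingers measure 114 mm over their backs; the gripper's body (76 mm by 85 mm) begins 54 mm behind the grasp point. The pads swing forward as they close: fully open they stand 13 mm farther back than shut.
Start: joints at [1.171, 0.259, 0.021, 1.334, 0, 1.418], TCP at [0.134, 0.533, 0.256] pointing down, gripper open.
Joint ranges: [-3.04, 3.04], [-0.91, 1.82], [-1.04, 1.36], [-1.92, 1.95], [-1.52, 1.45], [-3.14, 3.14]. Speed limits (rad/s): [2.22, 2.22, 2.79, 3.14, 3.14, 3.14].

## Interface

Orientations are given as a 3x3 rotation matrix whose columns are the frame's x, y, z axes.
In Python, from cell import robot, vision gives the robot as it stands. Calls block until the motion is done:
- robot.movep(position, orientation): joint-space move of the TCP to a pose.
- robot.servo_line(position, ori=None, v=0.15, max_force=None): straight line of the TCP; ori=None keeps the orientation; v is the mean speed in m/s. With max_force (N) it stops when the force on the tool has changed by that much, and returns True; else False.
- robot.set_joints(angles): joint-space move.
- robot.grip(opening, newtons=None): finger opening in m; newtons is the grip in N (None keeps the last); returns when the fingers have stopped.
- robot.hold(seconds).
- robot.inverse_kinematics(position, orientation): joint angles nearest the present ones, or None.
- robot.sense(): the state.
- vision.get_image(name): name is "scene" or "top"; returns the picture (400x640x3 uint8, red, green, blue); there is no depth.
- vision.camera_info(name): a dict with "fx", "fy", "cx", "cy" (pixels), "eye" and "attitude" of the camera in the world. Camera axes: x right, y down, z forward; pixel columns grow to the right and rows downward; lengths in m; the calibration is good to about 2 mm. A picture is of the moment at which its call begins. camera_info takes no time and is no camera call.
A pose or a line that the arm cannot do raises robot.MotionError and nothing moves.
- robot.close_job(): hands the job in; it is judged then, once.
Trained networks look in the newest picture that a camera, given by its name, has taken for a name from the list of things; names that differ only in an ending like _2 or _b are one class to them, and where a whole thing is asked for, a point or a joint stands for the part that bears it (a point fixed in the world has none). Each returns a list of dicts, best first, with "conf" (0 to 1); they miss things now and then, are a little off and sometimes report something else, mostly with a low value. They report only what shows in the picture. A call takes as long as a camera call. They do not tell look-alikes from the thing itself.
- vision.recognise(camera, thing): "point" ([x, y, z] in m, in world coordinates, good to about 4 mm: the middle of the surface that is visible of it).
- vision.outline_of(camera, thing): "pixels" (400x640 bool, what is visible of it).
- vision.mark_of(camera, thing): "point" ([x, y, z] in m, in world coordinates, good to about 4 mm: a listed point, or the origin of a listed thing).
The state is a dict: "clock": time; "qpos": joint angles; "dq": joint speeds; "joint_efforts": joint torques, N m; "ee_pos": TCP position; "tcp_rot": TCP orientation; "ft_force": force on the tool from outside, world axes, zero at the start; "torque": the same for the moment, N m; "grip_width": finger opening in m; "finger_force": force on a finger pad.
Only numpy, scipy, OpenCV 4.12 (cv2) and the standard library are available. Lean on these libraries where they do the work, as an engineer would, in place of code of your own. Each camera call takes 0.05 s, during which the arm holds its last target. There are 200 camera calls.

## Working session

There is one attempt and no reset: what is moved stays moved. The work goes in short steps, each a Python script; the robot and the scene stay as the last script left them, time stands still between calls to the robot, and variables do not carry over. Pictures are saved under pics/ and viewed, at most 10 in all, crops included, and the job is handed in when it is done.

```bash
mkdir -p pics; python3 - <<'E'
from cell import robot, vision
import cv2,numpy as np
for c in("scene","top"):
    im=vision.get_image(c); cv2.imwrite(f"pics/{c}0.png",im[:,:,::-1])
    i=vision.camera_info(c); print(c,{k:np.round(v,4).tolist() for k,v in i.items()})
    for t in("pin_grip","stand_hole","green_hole","green_box"):
        print(t,[(np.round(d["point"],4).tolist(),round(d["conf"],2)) for d in vision.mark_of(c,t)])
print(robot.sense()["clock"])
E
```

```text
scene {'fx': 486.3393, 'fy': 486.3393, 'cx': 321.104, 'cy': 191.7607, 'eye': [1.1727, 0.3725, 0.9599], 'attitude': [[-0.4904, 0.6759, -0.5502], [0.8714, 0.3696, -0.3226], [-0.0147, -0.6377, -0.7702]]}
pin_grip [([0.4637, 0.0673, 0.1253], 0.94), ([0.4819, -0.0475, 0.1028], 0.54)]
stand_hole [([0.4914, -0.0492, 0.0682], 0.66)]
green_hole [([0.6355, -0.2523, 0.0933], 0.71)]
green_box [([0.5984, -0.258, -0.0019], 0.75)]
top {'fx': 437.9759, 'fy': 437.9759, 'cx': 318.649, 'cy': 195.6599, 'eye': [0.3615, -0.0078, 1.0029], 'attitude': [[0.046, -0.9763, 0.2116], [-0.9989, -0.0456, 0.0065], [0.0033, -0.2116, -0.9773]]}
pin_grip [([0.4581, 0.0708, 0.1261], 0.84), ([0.484, -0.0448, 0.1011], 0.63)]
stand_hole [([0.4823, -0.0493, 0.0689], 0.82)]
green_hole [([0.6294, -0.2548, 0.0905], 0.64)]
green_box [([0.5974, -0.2616, 0.0028], 0.78)]
0.5
```

```bash
sleep 1; python3 -c "
import cv2,numpy as np
cv2.imwrite('pics/both.png',cv2.resize(np.hstack([cv2.imread('pics/scene0.png'),cv2.imread('pics/top0.png')]),None,fx=.625,fy=.625,interpolation=cv2.INTER_AREA))"
```

```text
(no output)
```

View pics/scene0.png

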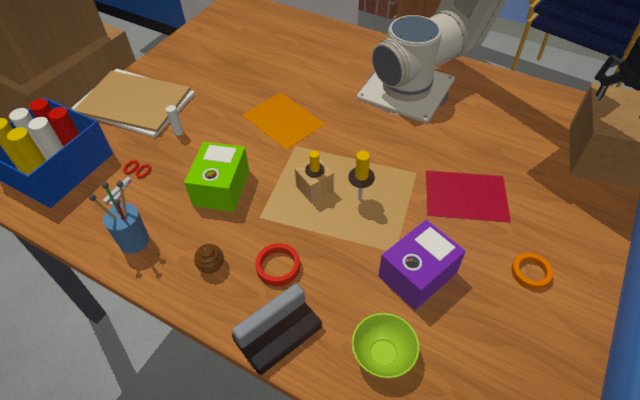

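View pics/top0.png

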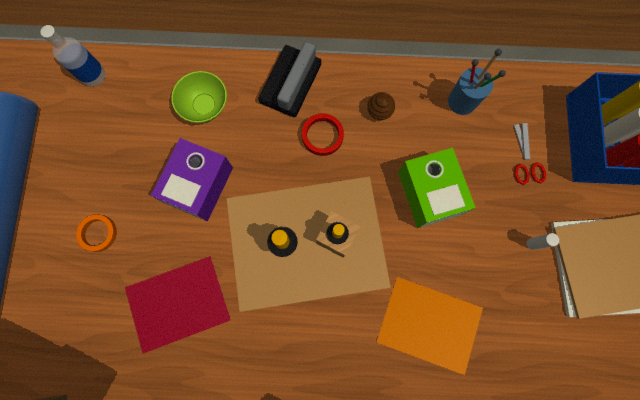

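Two yellow-handled pins are visible. One is in the wooden stand, at scene (315,163) / top (337,232). The other is larger and stands clear of the stand, at scene (362,168) / top (281,240). The one in the stand fits: it is smaller and sits in wood. I'll confirm with a crop and measure it.

```bash
cat > h.py <<'E'
from cell import robot, vision
import cv2,numpy as np
def ray(c,uv,z):
    i=vision.camera_info(c); e=np.array(i["eye"])
    d=np.array(i["attitude"])@[(uv[0]-i["cx"])/i["fx"],(uv[1]-i["cy"])/i["fy"],1]
    return e+d*(z-e[2])/d[2]
def proj(c,p):
    i=vision.camera_info(c); q=np.array(i["attitude"]).T@(np.array(p)-i["eye"])
    return np.array([i["cx"]+i["fx"]*q[0]/q[2],i["cy"]+i["fy"]*q[1]/q[2]])
E
cat > m.py <<'E'
from h import *
S=cv2.imread("pics/scene0.png");T=cv2.imread("pics/top0.png")
a=cv2.resize(S[140:215,285:390],None,fx=5,fy=5,interpolation=cv2.INTER_CUBIC)
b=cv2.resize(T[140:265,260:480],None,fx=3.4,fy=3.4,interpolation=cv2.INTER_CUBIC)[:,:748]
b2=cv2.resize(S[135:215,180:255],(260,277),interpolation=cv2.INTER_CUBIC)
w=np.zeros((600,800,3),np.uint8); 
a=cv2.resize(a,(388,277)); w[:277,:388]=a; w[:277,400:660]=b2
b=cv2.resize(T[165:265,260:480],(690,314),interpolation=cv2.INTER_CUBIC); w[283:597,:690]=b
cv2.imwrite("pics/crop.png",w)
# outlines: whole-pin centroid of yellow, white ring
for c in("scene","top"):
    for d in vision.outline_of(c,"pin_grip"):
        m=d["pixels"]; im={"scene":S,"top":T}[c]; hsv=cv2.cvtColor(im,cv2.COLOR_BGR2HSV)
        y=m&(hsv[...,0]>15)&(hsv[...,0]<32)&(hsv[...,1]>180)&(hsv[...,2]>110)
        r,cc=np.nonzero(m); ry,cy=np.nonzero(y)
        print(c,round(d["conf"],2),"mask",cc.min(),cc.max(),r.min(),r.max(),"yellow",len(ry),cy.min() if len(cy) else 0,cy.max() if len(cy) else 0,ry.min() if len(cy) else 0,ry.max() if len(cy) else 0)
    for d in vision.outline_of(c,"green_tray"):
        m=d["pixels"];r,cc=np.nonzero(m);print("tray",round(d["conf"],2),cc.mean(),r.mean(),len(r))
    for d in vision.outline_of(c,"green_box"):
        m=d["pixels"];r,cc=np.nonzero(m);print("box",round(d["conf"],2),cc.mean(),r.mean(),len(r))
E
python3 m.py
```

```text
scene 0.79 mask 349 374 151 199 yellow 349 356 369 151 179
scene 0.63 mask 306 324 150 176 yellow 181 310 318 150 171
top 0.76 mask 327 349 222 243 yellow 114 333 344 224 236
tray 0.61 444.8222222222222 217.7888888888889 90
box 0.72 435.09814453125 187.09228515625 4096
```

View pics/crop.png

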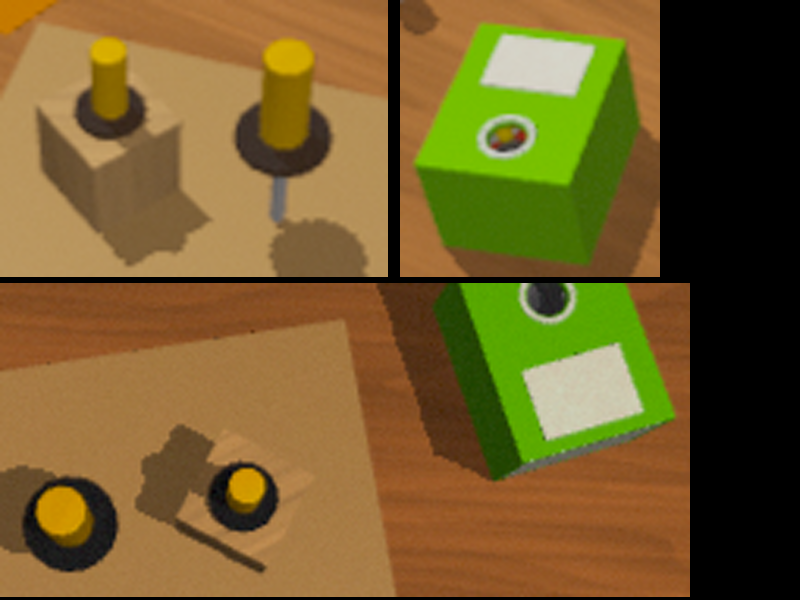

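The crop confirms it: the smaller pin sits in the wooden stand, collar on the wood, with its handle top at scene (314,153) / top (339,230). The larger one is a look-alike. The green hole ring is at scene (211,174) / top (435,169). Next I'll triangulate these.

```bash
cat > m2.py <<'E'
from h import *
S=cv2.imread("pics/scene0.png");T=cv2.imread("pics/top0.png")
def comp(im,c,half,f):
    hsv=cv2.cvtColor(im,cv2.COLOR_BGR2HSV).astype(int); m=f(hsv)
    k=np.zeros(m.shape,bool);k[c[1]-half:c[1]+half+1,c[0]-half:c[0]+half+1]=1
    return (m&k).astype(np.uint8)
def ell(m):
    p=cv2.findNonZero(m); h=cv2.convexHull(p); return cv2.fitEllipse(h)
P={}
for n,im,c in(("scene",S,(211,174)),("top",T,(435,169))):
    e=ell(comp(im,c,11,lambda h:(h[...,1]<90)&(h[...,2]>120))); p=ray(n,e[0],.09); print(n,"ring",np.round(e[0],1),np.round(e[1],1),p.round(4))
for n,im,c in(("scene",S,(315,170)),("top",T,(337,233))):
    e=ell(comp(im,c,13,lambda h:(h[...,2]<60))); print(n,"collar",np.round(e[0],1),np.round(e[1],1),ray(n,e[0],.076).round(4))
for n,uv in(("scene",(314.2,152.7)),("top",(338.8,229.6))): print(n,"top",ray(n,uv,.130).round(4))
for n,t in(("scene","pin_grip"),("top","pin_grip"),("top","green_hole"),("scene","green_hole"),("top","stand_hole"),("scene","stand_hole")):
    for _ in range(2): print(n,t,[np.round(d["point"],4).tolist() for d in vision.mark_of(n,t)])
print(robot.sense()["clock"],robot.sense()["tcp_rot"])
E
python3 m2.py
```

```text
scene ring [210.3 174. ] [12.1 16.6] [ 0.6307 -0.2529  0.09  ]
top ring [434.1 168.6] [16.7 17.8] [ 0.6306 -0.2485  0.09  ]
scene collar [314.4 171.5] [ 9.8 15.5] [ 0.493  -0.0436  0.076 ]
top collar [337.  232.8] [21.2 21.8] [ 0.4832 -0.0443  0.076 ]
scene top [ 0.4827 -0.0485  0.13  ]
top top [ 0.4828 -0.0456  0.13  ]
scene pin_grip [[0.4637, 0.0673, 0.1253], [0.4819, -0.0475, 0.1028]]
scene pin_grip [[0.4637, 0.0673, 0.1253], [0.4819, -0.0475, 0.1028]]
top pin_grip [[0.4581, 0.0708, 0.1261], [0.484, -0.0448, 0.1011]]
top pin_grip [[0.4581, 0.0708, 0.1261], [0.484, -0.0448, 0.1011]]
top green_hole [[0.6294, -0.2548, 0.0905]]
top green_hole [[0.6294, -0.2548, 0.0905]]
scene green_hole [[0.6355, -0.2523, 0.0933]]
scene green_hole [[0.6355, -0.2523, 0.0933]]
top stand_hole [[0.4823, -0.0493, 0.0689]]
top stand_hole [[0.4823, -0.0493, 0.0689]]
scene stand_hole [[0.4914, -0.0492, 0.0682]]
scene stand_hole [[0.4914, -0.0492, 0.0682]]
1.4 [[-9.69691900e-01  2.44330961e-01 -1.47820574e-05]
 [ 2.44330961e-01  9.69691900e-01 -2.66413314e-06]
 [ 1.36831111e-05 -6.19510262e-06 -1.00000000e+00]]
```

```bash
cat >> h.py <<'E'
PIN=np.array([.483,-.046]); HOLE=np.array([.6308,-.2513]); ZG=.111  # TCP height at grasp; tip = TCP - .101
y=np.array([.98,.19,0]);y/=np.linalg.norm(y);z=np.array([0,0,-1.]);R=np.c_[np.cross(y,z),y,z]
def st(): 
    s=robot.sense();print(round(s["clock"],2),s["ee_pos"].round(4) if hasattr(s["ee_pos"],"round") else s["ee_pos"],np.round(s["ft_force"],1),round(s["grip_width"],4),np.round(s["finger_force"],1))
E
python3 - <<'E'
from h import *
for p in((*PIN,.2),(*PIN,ZG),(*HOLE,.25),(*HOLE,.153)):
    for r in(R,R@np.diag([-1,-1,1])): print(np.round(q,2) if (q:=robot.inverse_kinematics(p,r)) is not None else None)
robot.grip(.06,60)
robot.movep([*PIN,.2],R)
st()
print(robot.servo_line([*PIN,ZG],v=.08,max_force=10)); st()
robot.grip(0.0,60); st()
print(robot.servo_line([*PIN,.24],v=.1)); st()
for c in("scene","top"): cv2.imwrite(f"pics/{c}1.png",vision.get_image(c)[:,:,::-1])
a=cv2.imread("pics/scene1.png")[60:240,180:400];b=cv2.imread("pics/top1.png")[120:300,250:480]
cv2.imwrite("pics/lift.png",np.hstack([cv2.resize(a,(400,327)),cv2.resize(b,(400,327))]))
E
```

```text
[-0.27  0.17 -0.24  1.16  0.    1.11]
[-0.27  0.17 -0.24  1.16  0.   -2.03]
[-0.27  0.24 -0.39  0.94  0.    1.11]
[-0.27  0.24 -0.39  0.94  0.   -2.03]
[-0.5   0.49  0.36  1.44  0.    0.88]
[-0.5   0.49  0.36  1.44  0.   -2.26]
[-0.5   0.52  0.16  1.22  0.    0.88]
[-0.5   0.52  0.16  1.22  0.   -2.26]
4.18 [ 0.4831 -0.0454  0.2001] [0.5 0.9 0.2] 0.0603 0.0
False
5.45 [ 0.4833 -0.0461  0.1115] [ 0.5  0.1 -0. ] 0.06 0.0
5.88 [ 0.4832 -0.0461  0.1114] [-0.8  0.4  7. ] 0.0227 58.6
False
7.32 [ 0.4828 -0.0459  0.2394] [0.1 0.1 0.1] 0.0223 58.7
```

View pics/lift.png

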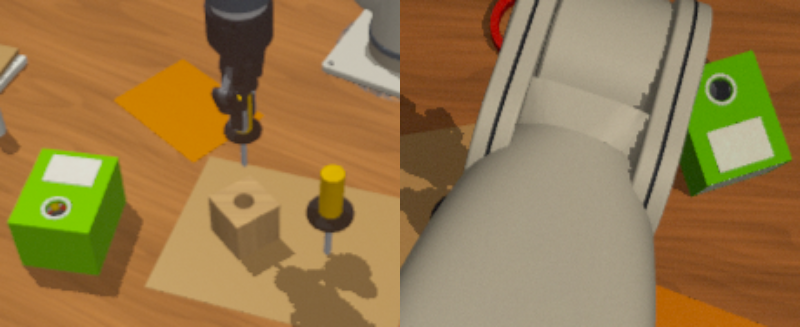

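The pin is held upright at scene (314,150), and the empty stand hole now shows at scene (314,171). I'll compare both with expectation before pressing.

```bash
python3 - <<'E'
from h import *
print("stand hole",ray("scene",(313.7,170.6),.07).round(4),"tip ray",ray("scene",(314.2,150),.138).round(4),"expected tip px",proj("scene",(.4828,-.0459,.138)).round(1))
vision.get_image("scene")
for t in("pin_tip","stand_hole","green_hole"): print(t,[(np.round(d["point"],4).tolist(),round(d["conf"],2)) for d in vision.mark_of("scene",t)])
robot.servo_line([*HOLE,.25],v=.15)
cv2.imwrite("pics/scene2.png",vision.get_image("scene")[:,:,::-1])
for t in("pin_tip","green_hole"): print(t,[(np.round(d["point"],4).tolist(),round(d["conf"],2)) for d in vision.mark_of("scene",t)])
vision.get_image("top");print([(np.round(d["point"],4).tolist(),round(d["conf"],2)) for d in vision.mark_of("top","green_hole")])
st(); print("exp tip",proj("scene",(*HOLE,.149)).round(1))
cv2.imwrite("pics/over.png",cv2.resize(cv2.imread("pics/scene2.png")[90:220,140:300],None,fx=4,fy=4))
E
```

```text
stand hole [ 0.4866 -0.0494  0.07  ] tip ray [ 0.4817 -0.0489  0.138 ] expected tip px [315.  150.7]
pin_tip [([0.4583, 0.073, -0.0002], 0.62), ([0.4781, -0.0463, 0.1408], 0.54)]
stand_hole [([0.4885, -0.047, 0.0677], 0.93)]
green_hole [([0.6302, -0.2511, 0.0901], 0.8), ([0.4804, -0.0466, 0.1388], 0.37)]
pin_tip [([0.4572, 0.0677, 0.0018], 0.62), ([0.6282, -0.2516, 0.2426], 0.61), ([0.6281, -0.2514, 0.1507], 0.54)]
green_hole [([0.6345, -0.2503, 0.0923], 0.65)]
[]
9.71 [ 0.6307 -0.251   0.2503] [-0.1  0.1 -1.5] 0.0227 58.7
exp tip [206.  157.3]
```

View pics/over.png

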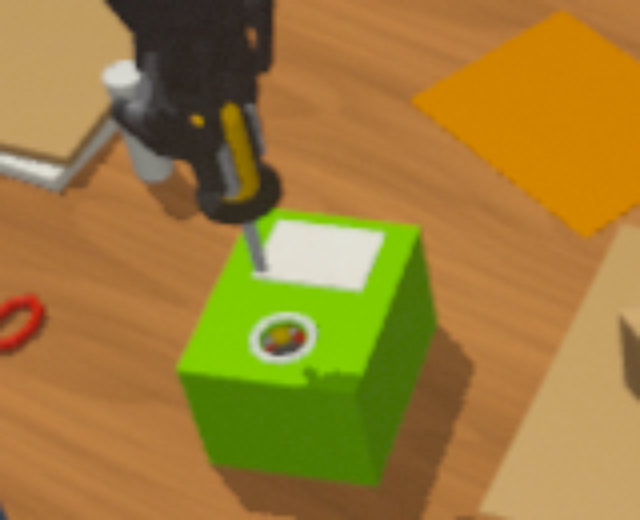

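The tip shows at scene (205,157.5) against an expected (206,157.3), so it is aligned with the hole. Pressing now.

```bash
python3 - <<'E'
from h import *
b=robot.servo_line([*HOLE,.171],v=.08,max_force=6); print("hit" if b else "free"); st()
if not b:
    print(robot.servo_line([*HOLE,.153],v=.03,max_force=25)); robot.hold(.3); st()
    robot.servo_line([*HOLE,.171],v=.05); st()
    robot.servo_line([*HOLE,.25],v=.1); st()
    cv2.imwrite("pics/scene3.png",vision.get_image("scene")[:,:,::-1])
    vision.get_image("top"); 
    for c in("scene","top"): print([(np.round(d["point"],4).tolist(),round(d["conf"],2)) for d in vision.recognise(c,"green_tray")])
    cv2.imwrite("pics/pressed.png",cv2.resize(cv2.imread("pics/scene3.png")[80:220,140:340],None,fx=4,fy=4))
E
```

```text
free
10.84 [ 0.631  -0.2515  0.1716] [-0.3 -0.1  0.2] 0.0226 58.7
False
11.89 [ 0.631  -0.2514  0.1532] [1.7 0.4 4.5] 0.0229 58.9
12.4 [ 0.6304 -0.2512  0.1706] [ 0.6  0.6 -1.3] 0.0225 58.7
13.34 [ 0.6306 -0.2512  0.2492] [-1.1  0.9 -1.2] 0.0226 58.7
[([0.4842, -0.2957, 0.0595], 0.86)]
[]
```

View pics/pressed.png

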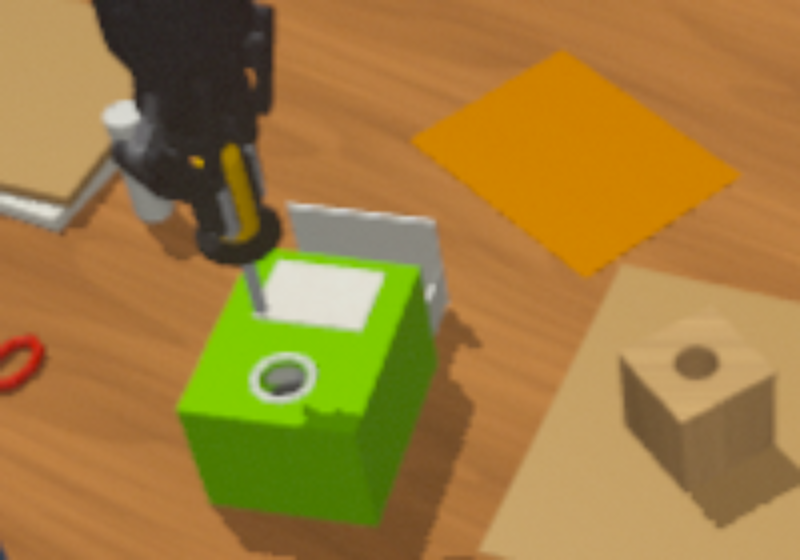

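The tray is out: its white front shows behind the box at pics/pressed.png (365,250). The stand is empty and its hole is at scene (314.3,170.5). Returning the pin.

```bash
python3 - <<'E'
from h import *
Q=np.array([.486,-.047])
robot.servo_line([*Q,.24],v=.15); st()
b=robot.servo_line([*Q,.120],v=.08,max_force=8); print("early" if b else "free"); st()
if not b:
    print(robot.servo_line([*Q,.1095],v=.02,max_force=6)); st()
    robot.grip(.06,20); robot.hold(.3); st()
    print(robot.servo_line([*Q,.22],v=.08,max_force=8)); st()
    robot.movep([.42,.25,.3],R); st()
    for c in("scene","top"):
        cv2.imwrite(f"pics/{c}4.png",vision.get_image(c)[:,:,::-1]); print([(np.round(d["point"],4).tolist(),round(d["conf"],2)) for d in vision.mark_of(c,"pin_grip")])
    a=cv2.imread("pics/scene4.png")[120:320,170:480];b=cv2.imread("pics/top4.png")[130:290,140:490]
    cv2.imwrite("pics/end.png",np.vstack([cv2.resize(a,(480,310)),cv2.resize(b,(480,220))]))
E
```

```text
15.36 [ 0.4864 -0.0474  0.2398] [ 0.9 -0.5 -1.2] 0.0225 58.7
free
17.01 [ 0.4862 -0.0471  0.1204] [ 0.4  0.  -0.6] 0.0228 58.7
True
17.47 [ 0.4861 -0.047   0.1114] [-0.3  0.8  4.5] 0.0225 59.4
18.22 [ 0.4858 -0.0469  0.1111] [-0.1 -0.3  0.3] 0.0598 0.0
False
19.73 [ 0.4858 -0.0469  0.2195] [ 0.9 -0.1 -0.7] 0.0599 0.0
20.93 [0.4203 0.2494 0.2996] [0.4 0.3 0.1] 0.0599 0.0
[([0.4611, 0.0647, 0.1253], 0.87), ([0.4863, -0.0472, 0.1], 0.66)]
[([0.4858, -0.0413, 0.1016], 0.86), ([0.4574, 0.0737, 0.1256], 0.69)]
```

View pics/end.png

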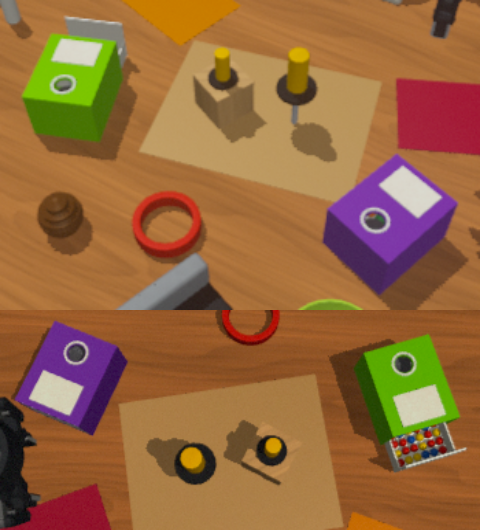

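In pics/end.png the pin is upright in the stand at (222,68), collar on the wood. The green tray is out at (425,445), the purple box is shut, and the arm is clear.

```bash
python3 -c "
from cell import robot
print(robot.close_job())"
```

```text
the job is handed in; nothing more can be done
None
```

The job is handed in at about 21 s on the robot's clock: the green tray is out, the pin is back upright in its stand with the collar on the wood, the purple box is still shut, and the arm is clear.

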